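Shift the soap extruder into third

TASK

The soap extruder on the worktop is switched off and is to be run in third gear next. Push its red-knobbed gearstick with the fingertips or the outside of the fingers through the H-shaped gate - to neutral, across to the right, then fully forward into the third slot, the one marked with three dots - and leave it there. Do not grip the stick or force it, and leave the things standing around the machine where they are.

Things in the scene. Friction and masses are not known exactly. Their poses are not given: they have to be found in the camera images.
- extruder: Bench soap extruder, fixed; yaw within 20 deg of the robot's axes. Origin on the worktop below the gate centre; x forward (away from the operator), y left, z up. Green gearbox x +-95, y +-85, 105 mm high, shift tower on it x +-68, y +-60, 145 high. Motor to y = 280, its terminal box 178 high at y 130 to 206. Barrel to y = -368; hopper r 58 at y = -215, rim 196 high; bedplate x +-105 mm; teal tray, 45 high, y -400 to -550.
- gate_centre (a point): Centre of the H-gate on the top face of the 6 mm aluminium gate plate; axes as extruder. Two fore-and-aft slots 18 mm wide, centre lines at y = +17 (left) and -17 mm (right), ending at x = +33 and -33, joined by an 18 mm wide neutral channel along y at x = 0. Dots mark the ends: one black forward left (first), two back left (second), three forward right (third), red back right (reverse).
- slot3_end (a point): Forward end of the third slot on the top face of the gate plate: 33 mm forward and 17 mm right of the gate centre. Axes as extruder. Three black dots lie just forward of it.
- knob (a point): Centre of the gearstick's red ball knob, 36 mm in diameter; z up along the stick. 207 mm above the worktop (62 above the plate) when upright, up to 16 mm lower at the slot ends. From the extruder's origin: x = 135 sin(fore), y = -135 cos(fore) sin(across), z = 72 + 135 cos(fore) cos(across) mm, with the two lever joints.
- gearstick: The gearstick: steel rod 12 mm in diameter with the red knob. Origin at its pivot, 72 mm above the worktop below the gate centre; z up along the rod, knob centre at z = 135 mm. It tilts both ways about the pivot, stays where it is left, and about 2 to 4 N of push at the knob moves it; the walls and ends of the gate stop it.
- lever_across (a joint): Sideways lean of the gearstick (rad): 0 upright, positive to the right (-y of the extruder). About -0.24 in the left slot (first, second), where it starts; +0.24 in the right slot (third, reverse). The slots' outer walls stop it at about -0.265 and +0.265.
- lever_fore (a joint): Fore-and-aft lean of the gearstick (rad): 0 upright = neutral, positive forward (+x of the extruder). Within about 0.04 of 0 it passes freely across through the neutral channel. The slot ends stop it at about +0.34 and -0.34. It starts anywhere along the left slot, between first and second.
- jug: Glass measuring jug, 100 mm wide at the rim, 125 mm high, with a handle reaching 86 mm along its +y axis, which points away from the machine. Stands behind the machine (+x). Origin: centre of its underside. Bystander.
- tin: Capped aluminium tin, 76 mm diameter, 92 mm high. Stands behind the machine (+x). Origin: centre of its underside. Bystander.
- bar_a: Cream soap bar, 52 x 78 x 26 mm, lying in front of the machine (-x). Origin: centre of its underside. Bystander.
- bar_b: Green soap bar, 52 x 78 x 26 mm, lying in front of the machine (-x). Origin: centre of its underside. Bystander.
- die: Brass extrusion die, a disc of 90 mm diameter and 12 mm height with a 28 mm hole, lying in front of the machine (-x). Origin: centre of its underside. Bystander.
- spanner: Steel spanner, 170 mm long along its x axis, lying behind the barrel (+x). Origin: on its underside, near the middle. Bystander.

How it is judged:
On the way:
1. the stick stands in neutral at the right-hand side of the gate (value of joint lever_across above 0.18 rad and value of joint lever_fore between -0.12 and 0.12 rad).
At the end, for the whole second after the job is handed in: The gearstick stands at rest in the third slot (right-hand slot, lever_across above 0.18 rad), fully forward (lever_fore above 0.30 rad, within about 5 mm of the stop at the knob), and every bystander is within 20 mm of where it stood (value of joint lever_across above 0.18 rad and value of joint lever_fore above 0.3 rad and velocity of joint lever_fore between -0.05 and 0.05 rad/s and distance of each of jug, tin, bar_a, bar_b, die, spanner from where it was at the start of the episode below 0.02 m); the robot touches nothing.
It fails at once if the gearstick is gripped: taken between the fingers (x of the grasp point in the frame of knob between -0.011 and 0.011 m and y of the grasp point in the frame of knob between -0.011 and 0.011 m and z of the grasp point in the frame of knob between -0.07 and 0.027 m).
It fails at once if the gearstick is squeezed or forced (more than 35 N from the fingers) (contact force between the fingers and gearstick above 35 N).
It fails at once if a bystander is knocked, carried or lifted (moved more than 20 mm) (distance of any of jug, tin, bar_a, bar_b, die, spanner from where it was at the start of the episode above 0.02 m).
It also fails if it takes over 64 s, if anything falls off the work surface, if the arm or the gripper's body presses on something with over 40 N, if the wrist force passes 120 N, or if a joint passes its speed limit or range.

ROBOT

A 6-joint arm with a two-finger parallel gripper is mounted at the origin on the work surface. World frame = base frame: x ahead of the robot, y to its left, z up, the work surface at z = 0. Lengths are in m, angles in rad, forces in N, time in s.
With the tool pointing down it reaches from about 0.275 to 0.825 m from the base axis. Payload 5.2 kg.
Tool frame: the origin (TCP) lies between the finger pads; the fingertips stand 19 mm ahead of it and the grasp point (between the pads) is the TCP; z points along the fingers, y is the line along which they close (so a half turn about z gives the same grasp; the last joint's range is limited). The gripper opens to 93 mm and grips with 3 to 60 N. Pads are 15 mm wide; open, the fingers measure 128 mm over their backs; the gripper's body (75 mm by 188 mm) begins 65 mm behind the grasp point.
Start: joints at [0.899, 0.259, 1.535, -0, 1.348, -0.203], TCP at [0.248, 0.491, 0.238] pointing down, gripper open.
Joint ranges: [-3.14, 3.14], [-0.91, 2.08], [0.19, 2.58], [-1.22, 4.36], [0.22, 2.71], [-3.12, 3.12]. Speed limits (rad/s): [2.57, 2.57, 3.14, 3.14, 3.14, 3.14].

INTERFACE

Orientations are given as a rotation vector (axis times angle).
In Python, from station import r, snapshot gives the robot as it stands.
- The arm moves only by the tool drive_tool, never from a script. Its argument "series" is a list of rows, each a list of 3 entries, a list of its own where there are three numbers: the turn, a rotation vector about the tool's x, y, z in units of 180 degrees (1.0 is 180 degrees), then the shift along the tool's x, y, z in units of 0.2 m (1.0 is 0.2 m), then the opening, from 0 (shut) to 1 (fully open). In form: [[[wx, wy, wz], [dx, dy, dz], fingers], ...]. A call has 1 to 12 rows; each row shifts and turns the commanded pose from where the row before left it, along the tool's axes as they then stand; what a row does not reach is not made up. A row lasts 1/10 s, in which the tool goes at most 50 mm and 8.59 degrees, less where a joint would pass 70% of its speed; a pose out of reach is approached as far as the arm can. A call with a number of a shift or a turn outside -1 to 1 is refused whole. A call with a gripper value outside its range is refused whole. The fingers move at their own pace and stop on an object; "newtons" is the grip in N (left out, the last holds). Time passes only in rows, so rows that do not move let the fingers close. It gives the time, the measured TCP pose, the force, the opening and the grip force at its end, in the units of the state.
- r.get_obs(): the state, without advancing time (a new reading comes with each control period).
- snapshot(name): name is "scene" or "top"; returns a dict with "img" (400x640x3 uint8, blue, green, red), "z_map" (400x640 float32, m along the optical axis (not along the pixel's ray), 0 where there is no reading), "intrinsics" (3x3 intrinsics, pixels), "world_from_camera" (4x4, takes a point from camera to world coordinates). Camera axes: x right, y down, z forward; pixel columns grow to the right and rows downward; lengths in m; the calibration is good to about 2 mm. A picture is of the moment at which its call begins.
- r.hand_in(): hands the job in; it is judged then, once.
The state is a dict: "t": time; "q": joint angles; "joint_velocities": joint speeds; "tau": joint torques, N m; "eef_pos": TCP position; "tool_rot": TCP orientation; "contact_force": force on the tool from outside, world axes, zero at the start; "ft_torque": the same for the moment, N m; "width": finger opening in m; "grasp_force": force on a finger pad.
Only numpy, scipy, OpenCV 4.12 (cv2) and the standard library are available. Lean on these libraries where they do the work, as an engineer would, in place of code of your own. Each camera call takes 0.05 s, during which the arm holds its last target. There are 200 camera calls.

## Working session

There is one attempt and no reset: what is moved stays moved. The work goes in short steps, Python scripts to look and compute and a tool call to move; the robot and the scene stay as the last step left them, time stands still between calls to the robot, and variables do not carry over. Pictures are saved under pics/ and viewed, at most 10 in all, crops included, and the job is handed in when it is done.

Besides the shell and the picture viewer there is one more tool, called after ">>>" as name([rows], argument=value, ...), one row to a line, values as JSON. drive_tool: Moves the arm, as the interface text tells. Shifts and turns lie within -1 to 1; 1 stands for 0.2 m of shift or 180 degrees of turn. Its arguments: {"type":"object","properties":{"series":{"type":"array"},"newtons":{"type":"number"}},"required":["series"]}

```bash
mkdir -p pics
cat > h.py <<'E'
import numpy as np,cv2
from station import r,snapshot
def pts(s):
    z=s["z_map"];K=np.array(s["intrinsics"]);T=np.array(s["world_from_camera"])
    v,u=np.mgrid[:z.shape[0],:z.shape[1]]
    p=np.stack([(u-K[0,2])/K[0,0]*z,(v-K[1,2])/K[1,1]*z,z],-1)
    return p@T[:3,:3].T+T[:3,3]
def red(s):
    h=cv2.cvtColor(s["img"],cv2.COLOR_BGR2HSV)
    return ((h[...,0]<8)|(h[...,0]>172))&(h[...,1]>150)&(h[...,2]>60)
E
python3 - <<'E'
from h import *
o=r.get_obs();print(o["t"],o["eef_pos"],o["tool_rot"],o["q"],o["contact_force"])
for n in("scene","top"):
    s=snapshot(n);cv2.imwrite(f"pics/{n}.png",s["img"]);p=pts(s)
    print(n,np.array(s["world_from_camera"])[:3].round(3).tolist())
    k,l,st,c=cv2.connectedComponentsWithStats(red(s).astype(np.uint8))
    for i in range(1,k):
        if st[i,4]>15:
            q=p[(l==i)&(s["z_map"]>0)];print(st[i],c[i].round(1),np.median(q,0).round(4) if len(q) else None, q.max(0) if len(q) else None)
E
```

```text
0.0 [0.24814952 0.49026412 0.23684473] [-7.29448350e-01 -3.05497090e+00  2.56809159e-03] [ 8.99216295e-01  2.59310605e-01  1.53605915e+00 -2.15467011e-05
  1.34801814e+00 -2.02803941e-01] [-0.23127506  0.05718973  0.25073227]
scene [[0.999, 0.031, -0.021, 0.579], [0.036, -0.587, 0.809, -0.69], [0.013, -0.809, -0.588, 0.714]]
[298 181  15  13 150] [304.9 187.3] [0.5327 0.0477 0.2152] [0.54675272 0.06540315 0.22317726]
top [[0.029, -0.983, 0.179, 0.37], [-0.999, -0.031, -0.011, 0.072], [0.017, -0.179, -0.984, 1.212]]
[318 205  15  15 188] [325.1 211.8] [0.5301 0.055  0.2163] [0.54574735 0.07007063 0.2239165 ]
```

View pics/top.png

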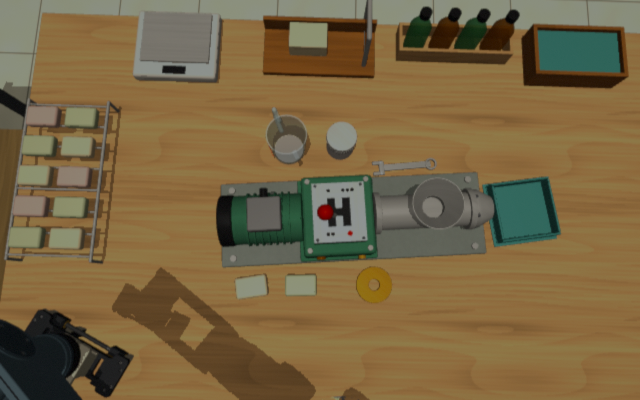

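View pics/scene.png

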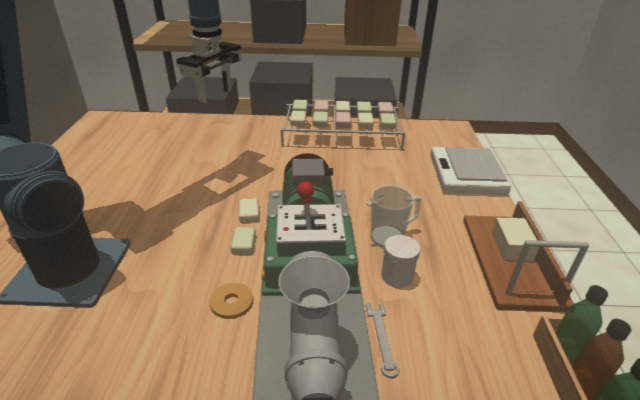

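The top view has the knob at (325,212), the gate plate around (339,212) with the H in it, and the reverse red dot at (350,233). The scene view shows the stick leaning left and near neutral. Next I get the plate's pose and the knob centre.

```bash
cat >> h.py <<'E'
def knob(s):
    p=pts(s);m=red(s)&(s["z_map"]>0)&(p[...,2]>.17);q=p[m]
    from scipy.optimize import least_squares
    return least_squares(lambda c:np.linalg.norm(q-c,axis=1)-.018,np.median(q,0)-[0,0,.01],loss="soft_l1",f_scale=.001).x
def ray(s,uv,z):
    K=np.array(s["intrinsics"]);T=np.array(s["world_from_camera"])
    d=T[:3,:3]@np.linalg.solve(K,[uv[0],uv[1],1]);return T[:3,3]+d*(z-T[2,3])/d[2]
E
python3 - <<'E'
from h import *
C=[]
for n in("top","scene"):
    s=snapshot(n);p=pts(s);k=knob(s);print(n,"knob",k.round(4))
    h=cv2.cvtColor(s["img"],cv2.COLOR_BGR2HSV)
    m=(h[...,1]<40)&(h[...,2]>140)&(abs(p[...,2]-.145)<.012)&(np.hypot(p[...,0]-.53,p[...,1]-.03)<.12)
    k2,l,st,c=cv2.connectedComponentsWithStats(m.astype(np.uint8));i=1+st[1:,4].argmax()
    ys,xs=np.where(l==i)
    w=np.array([ray(s,(x,y),.145)[:2] for x,y in zip(xs,ys)],np.float32)
    print(cv2.minAreaRect(w),len(w),np.median(p[l==i][:,2]))
    # red dot, black dots
    if n=="top":
        b=s["img"][165:265,290:390];cv2.imwrite("pics/crop.png",cv2.resize(b,None,fx=6,fy=6,interpolation=cv2.INTER_CUBIC))
    g=(h[...,0]>50)&(h[...,0]<90)&(h[...,1]>90)&(abs(p[...,2]-.105)<.01)
    # bystanders/obstacles tall heights
    print("max heights",p[(s["z_map"]>0)&(abs(p[...,0]-.53)<.15)&(abs(p[...,1])<.4)].max(0))
    # bed plate axis: grey low saturation
E
```

```text
top knob [0.533  0.0556 0.2032]
((0.5435636043548584, 0.022903919219970703), (0.1321902573108673, 0.11796122789382935), 4.683189868927002) 1966 0.14549553468528198
max heights [0.67996199 0.39999966 0.22353299]
scene knob [0.5316 0.0569 0.2033]
((0.542576253414154, 0.025067146867513657), (0.1359286606311798, 0.12032796442508698), 4.59634256362915) 1785 0.1459554580554393
max heights [0.67997566 0.39995184 0.22283216]
```

View pics/crop.png

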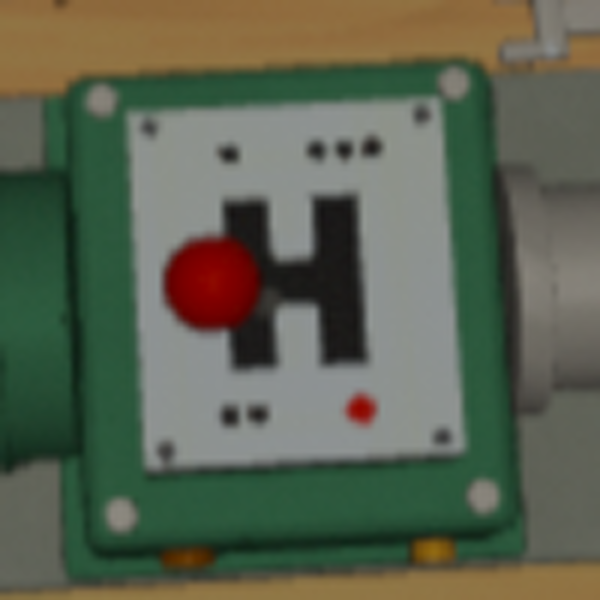

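Gate centre is at about (0.543, 0.024) with yaw +4.6°. The knob sits at X≈-8, Y≈+33 mm in the machine frame. I turn the tool to the machine axes and close the fingers, then go behind the knob.

>>> drive_tool([
  [[0,0,-0.044],[0,0,0],0],
  [[0,0,-0.044],[0,0,0],0],
  [[0,0,-0.044],[0,0,0],0],
  [[0,0,-0.043],[0,0,0],0],
], newtons=10)

```text
t: 0.6
eef_pos: [0.2484, 0.4905, 0.2374]
tool_rot: [0.136, -3.138, 0.001]
contact_force: [0.6, -0.2, -0.6]
width: 0.0656
grasp_force: 0.0
```

>>> drive_tool([
  [[0,0,0],[-0.08,-0.19,0],0],
  [[0,0,0],[-0.08,-0.19,0],0],
  [[0,0,0],[-0.08,-0.19,0],0],
  [[0,0,0],[-0.08,-0.19,0],0],
  [[0,0,0],[-0.08,-0.19,0],0],
  [[0,0,0],[-0.08,-0.19,0],0],
  [[0,0,0],[-0.08,-0.19,0],0],
  [[0,0,0],[-0.08,-0.19,0],0],
  [[0,0,0],[-0.08,-0.19,0],0],
  [[0,0,0],[-0.08,-0.19,0],0],
  [[0,0,0],[-0.08,-0.19,0],0],
  [[0,0,0],[-0.08,-0.19,0],0],
])

```text
t: 1.8
eef_pos: [0.4772, 0.05, 0.2376]
tool_rot: [-0.127, 3.139, 0.0]
contact_force: [-0.4, 1.0, -0.5]
width: 0.0005
grasp_force: 0.0
```

```bash
cat >> h.py <<'E'
from scipy.spatial.transform import Rotation as R
def ext(p,c=(.543,.024),yaw=np.radians(4.6)):
    d=np.array(p[:2])-c;a=np.cos(yaw);b=np.sin(yaw)
    return np.array([d[0]*a+d[1]*b,-d[0]*b+d[1]*a,p[2]])
def report():
    o=r.get_obs();M=R.from_rotvec(o["tool_rot"]).as_matrix()
    print("t",o["t"],"tcp ext mm",(ext(o["eef_pos"])*1000).round(1),"tool y yaw",np.degrees(np.arctan2(M[1,1],M[0,1])).round(1),"z",M[:,2].round(3),"w",o["width"],"F",o["contact_force"].round(1))
    for n in("top","scene"): 
        try: print(n,"knob ext mm",(ext(knob(snapshot(n)))*1000).round(1))
        except Exception as e: print(n,"no knob")
E
python3 -c "from h import *;report()"
```

```text
t 1.8 tcp ext mm [-63.5  31.2 237.6] tool y yaw 94.6 z [ 0.  0. -1.] w 0.0005337989589354541 F [-0.4  1.  -0.5]
top no knob
scene knob ext mm [ -8.5  32.9 203.1]
  return _methods._mean(a, axis=axis, dtype=dtype,
  ret = um.true_divide(
```

>>> drive_tool([
  [[0,0,0],[0,0,0.1],0],
  [[0,0,0],[0,0,0.1],0],
  [[0,0,0],[-0.05,0.01,0],0],
  [[0,0,0],[-0.05,0,0],0],
  [[0,0,0],[-0.04,0,0],0],
  [[0,0,0],[-0.01,0,0],0],
  [[0,0,0],[-0.01,0,0],0],
  [[0,0,0],[-0.01,0,0],0],
  [[0,0,0],[-0.01,0,0],0],
  [[0,0,0],[-0.01,0,0],0],
  [[0,0,0],[0,0,0],0],
])

```text
t: 3.0
eef_pos: [0.5146, 0.0567, 0.1977]
tool_rot: [-0.127, 3.139, -0.0]
contact_force: [-2.6, -0.5, 2.2]
width: 0.0001
grasp_force: 1.2
```

```bash
python3 -W ignore -c "from h import *;report()"
```

```text
t 3.0 tcp ext mm [-25.7  34.9 197.7] tool y yaw 94.6 z [ 0.  0. -1.] w 7.13054582512203e-05 F [-2.6 -0.5  2.2]
top no knob
scene knob ext mm [1.000e-01 3.220e+01 2.006e+02]
```

>>> drive_tool([
  [[0,0,0],[0.06,0,0],0],
  [[0,0,0],[0.06,0,0],0],
  [[0,0,0],[0,0.13,0],0],
  [[0,0,0],[0,0.12,0],0],
])

```text
t: 3.5
eef_pos: [0.4855, 0.1047, 0.1978]
tool_rot: [-0.124, 3.139, -0.0]
contact_force: [0.1, -0.8, 0.4]
width: 0.0009
grasp_force: 0.0
```

>>> drive_tool([
  [[0,0,0.0455],[0,0,0],0],
  [[0,0,0.0455],[0,0,0],0],
  [[0,0,0.0455],[0,0,0],0],
  [[0,0,0.0455],[0,0,0],0],
  [[0,0,0.0455],[0,0,0],0],
  [[0,0,0.0455],[0,0,0],0],
  [[0,0,0.0455],[0,0,0],0],
  [[0,0,0.0455],[0,0,0],0],
  [[0,0,0.0455],[0,0,0],0],
  [[0,0,0.0455],[0,0,0],0],
  [[0,0,0.045],[0,0,0],0],
])

```text
t: 4.6
eef_pos: [0.4856, 0.1045, 0.1977]
tool_rot: [2.136, 2.303, 0.0]
contact_force: [-0.3, 0.2, -0.6]
width: 0.0004
grasp_force: 0.0
```

>>> drive_tool([
  [[0,0,0],[0,0.1,0],0],
  [[0,0,0],[0,0.1,0],0],
  [[0,0,0],[0,0.05,0],0],
  [[0,0,0],[0,0,0],0],
])

```text
t: 5.0
eef_pos: [0.5366, 0.1085, 0.1975]
tool_rot: [2.13, 2.309, 0.0]
contact_force: [-0.3, -0.1, -0.4]
width: 0.0003
grasp_force: 0.0
```

```bash
python3 -W ignore -c "from h import *;report()"
```

```text
t 5.0 tcp ext mm [  0.4  84.8 197.5] tool y yaw 4.6 z [ 0. -0. -1.] w 0.00031451661125043014 F [-0.3 -0.1 -0.4]
top knob ext mm [  2.   31.  204.2]
scene knob ext mm [2.000e-01 3.350e+01 2.034e+02]
```

>>> drive_tool([
  [[0,0,0],[-0.06,0,0],0],
  [[0,0,0],[-0.06,0,0],0],
  [[0,0,0],[-0.015,0,0],0],
  [[0,0,0],[-0.015,0,0],0],
  [[0,0,0],[-0.015,0,0],0],
  [[0,0,0],[-0.015,0,0],0],
  [[0,0,0],[-0.015,0,0],0],
  [[0,0,0],[-0.015,0,0],0],
  [[0,0,0],[-0.015,0,0],0],
])

```text
t: 6.0
eef_pos: [0.54, 0.0637, 0.1976]
tool_rot: [2.129, 2.31, -0.0]
contact_force: [-0.0, 3.3, 2.9]
width: 0.0006
grasp_force: 1.5
```

```bash
python3 -W ignore -c "from h import *;report()"
```

```text
t 6.0 tcp ext mm [  0.2  39.8 197.6] tool y yaw 4.7 z [-0. -0. -1.] w 0.0005546707405942847 F [-0.   3.3  2.9]
top no knob
scene knob ext mm [  0.4  13.9 207. ]
```

>>> drive_tool([
  [[0,0,0],[-0.015,0,0],0],
  [[0,0,0],[-0.015,0,0],0],
  [[0,0,0],[-0.015,0,0],0],
  [[0,0,0],[-0.015,0,0],0],
  [[0,0,0],[-0.015,0,0],0],
  [[0,0,0],[-0.015,0,0],0],
  [[0,0,0],[-0.015,0,0],0],
  [[0,0,0],[-0.015,0,0],0],
  [[0,0,0],[-0.015,0,0],0],
  [[0,0,0],[-0.015,0,0],0],
  [[0,0,0],[-0.015,0,0],0],
  [[0,0,0],[-0.015,0,0],0],
])

```text
t: 7.3
eef_pos: [0.5428, 0.0277, 0.1976]
tool_rot: [-2.13, -2.31, 0.0]
contact_force: [0.3, 1.7, 1.4]
width: 0.0003
grasp_force: 1.1
```

>>> drive_tool([
  [[0,0,0],[-0.015,0,0],0],
  [[0,0,0],[-0.015,0,0],0],
  [[0,0,0],[-0.01,0,0],0],
  [[0,0,0],[-0.01,0,0],0],
  [[0,0,0],[0,0,0],0],
])

```text
t: 7.8
eef_pos: [0.5435, 0.0177, 0.1973]
tool_rot: [-2.13, -2.309, 0.001]
contact_force: [-0.5, 1.0, 0.0]
width: 0.0003
grasp_force: 0.6
```

```bash
python3 -W ignore -c "from h import *;report()"
```

```text
t 7.8 tcp ext mm [  0.   -6.3 197.3] tool y yaw 4.6 z [-0.001 -0.    -1.   ] w 0.0002546053799771278 F [-0.5  1.   0. ]
top no knob
scene knob ext mm [  0.6 -32.1 203.7]
```

>>> drive_tool([
  [[0,0,0],[0.07,0,0],0],
  [[0,0,0],[0.08,0,0],0],
  [[0,0,0],[0,-0.1,0],0],
  [[0,0,0],[0,-0.1,0],0],
  [[0,0,0],[0,-0.1,0],0],
])

```text
t: 8.4
eef_pos: [0.4807, 0.0444, 0.1978]
tool_rot: [2.128, 2.311, 0.0]
contact_force: [-0.8, 0.6, 1.0]
width: 0.0007
grasp_force: 0.0
```

>>> drive_tool([
  [[0,0,-0.0455],[0,0,0],0],
  [[0,0,-0.0455],[0,0,0],0],
  [[0,0,-0.0455],[0,0,0],0],
  [[0,0,-0.0455],[0,0,0],0],
  [[0,0,-0.0455],[0,0,0],0],
  [[0,0,-0.0455],[0,0,0],0],
  [[0,0,-0.0455],[0,0,0],0],
  [[0,0,-0.0455],[0,0,0],0],
  [[0,0,-0.0455],[0,0,0],0],
  [[0,0,-0.0455],[0,0,0],0],
  [[0,0,-0.045],[0,0,0],0],
])

```text
t: 9.5
eef_pos: [0.4813, 0.0443, 0.1979]
tool_rot: [-0.138, 3.138, -0.0]
contact_force: [-0.5, 0.2, -0.2]
width: 0.0003
grasp_force: 0.0
```

>>> drive_tool([
  [[0,0,0],[0,-0.1,0],0],
  [[0,0,0],[0,-0.1,0],0],
  [[0,0,0],[0,-0.08,0],0],
  [[0,0,0],[0,0,0],0],
])

```text
t: 9.9
eef_pos: [0.4864, -0.0131, 0.1979]
tool_rot: [-0.126, 3.138, -0.001]
contact_force: [0.2, 0.2, 1.2]
width: 0.0003
grasp_force: 0.0
```

```bash
python3 -W ignore -c "from h import *;report()"
```

```text
t 9.9 tcp ext mm [-59.4 -32.4 197.9] tool y yaw 94.6 z [ 0.001 -0.001 -1.   ] w 0.00026544077159294755 F [0.2 0.2 1.2]
top no knob
scene knob ext mm [  0.5 -32.1 203.7]
```

>>> drive_tool([
  [[0,0,0],[-0.08,0,0],0],
  [[0,0,0],[-0.07,0,0],0],
  [[0,0,0],[-0.015,0,0],0],
  [[0,0,0],[-0.015,0,0],0],
  [[0,0,0],[-0.015,0,0],0],
  [[0,0,0],[-0.015,0,0],0],
  [[0,0,0],[-0.015,0,0],0],
  [[0,0,0],[-0.015,0,0],0],
  [[0,0,0],[-0.015,0,0],0],
  [[0,0,0],[-0.015,0,0],0],
  [[0,0,0],[-0.015,0,0],0],
  [[0,0,0],[-0.015,0,0],0],
])

```text
t: 11.2
eef_pos: [0.5459, -0.0078, 0.1974]
tool_rot: [0.127, -3.138, -0.0]
contact_force: [-2.2, 1.3, 0.3]
width: 0.0006
grasp_force: 1.3
```

>>> drive_tool([
  [[0,0,0],[-0.015,0,0],0],
  [[0,0,0],[-0.015,0,0],0],
  [[0,0,0],[-0.01,0,0],0],
  [[0,0,0],[-0.01,0,0],0],
  [[0,0,0],[-0.01,0,0],0],
  [[0,0,0],[0,0,0],0],
])

```text
t: 11.8
eef_pos: [0.5579, -0.007, 0.1975]
tool_rot: [0.127, -3.139, 0.0]
contact_force: [-3.2, 0.0, -1.9]
width: 0.0003
grasp_force: 1.2
```

```bash
python3 -W ignore -c "from h import *;report()"
```

```text
t 11.8 tcp ext mm [ 12.4 -32.1 197.5] tool y yaw 94.6 z [-0. -0. -1.] w 0.0003281509138442076 F [-3.2  0.  -1.9]
top no knob
scene knob ext mm [ 38.4 -29.4 203.5]
```

>>> drive_tool([
  [[0,0,0],[-0.005,0,0],0],
  [[0,0,0],[-0.005,0,0],0],
  [[0,0,0],[-0.005,0,0],0],
  [[0,0,0],[-0.005,0,0],0],
  [[0,0,0],[0,0,0],0],
])

```text
t: 12.4
eef_pos: [0.5618, -0.0066, 0.1976]
tool_rot: [0.127, -3.139, -0.0]
contact_force: [-3.0, -0.4, -1.7]
width: 0.0006
grasp_force: 1.4
```

>>> drive_tool([
  [[0,0,0],[-0.005,0,0],0],
  [[0,0,0],[0,0,0],0],
])

```text
t: 12.6
eef_pos: [0.5628, -0.0065, 0.1976]
tool_rot: [-0.127, 3.139, 0.0]
contact_force: [-2.7, -0.5, -2.0]
width: 0.0007
grasp_force: 1.4
```

>>> drive_tool([
  [[0,0,0],[-0.003,0,0],0],
  [[0,0,0],[0,0,0],0],
])

```text
t: 12.8
eef_pos: [0.5634, -0.0064, 0.1976]
tool_rot: [0.127, -3.139, -0.0]
contact_force: [-3.7, 1.0, -2.6]
width: 0.0007
grasp_force: 1.4
```

```bash
python3 -W ignore -c "from h import *;report()"
```

```text
t 12.8 tcp ext mm [ 17.8 -32.  197.6] tool y yaw 94.6 z [-0.  0. -1.] w 0.0007438530798505824 F [-3.7  1.  -2.6]
top no knob
scene knob ext mm [ 44.1 -29.  199.4]
```

>>> drive_tool([
  [[0,0,0],[0.05,0,0],0],
  [[0,0,0],[0.15,0,0],0],
  [[0,0,0],[0.2,0,0],0],
  [[0,0,0],[0.2,0,-0.05],0],
  [[0,0,0],[0.1,0,0],0],
  [[0,0,0],[0,0,0],0],
])

```text
t: 13.5
eef_pos: [0.4223, -0.0179, 0.2088]
tool_rot: [-0.126, 3.136, -0.002]
contact_force: [0.1, -0.3, -0.5]
width: 0.0003
grasp_force: 0.0
```

```bash
python3 -W ignore -c "
from h import *
report()
s=snapshot('scene');a=cv2.resize(s['img'][150:330,180:460],(560,360));cv2.imwrite('pics/end.png',a)"
```

```text
t 13.5 tcp ext mm [-123.7  -32.1  208.8] tool y yaw 94.6 z [ 0.003 -0.001 -1.   ] w 0.00033575529536551284 F [ 0.1 -0.3 -0.5]
top knob ext mm [ 45.1 -31.5 196. ]
scene knob ext mm [ 44.  -30.4 196.5]
```

View pics/end.png

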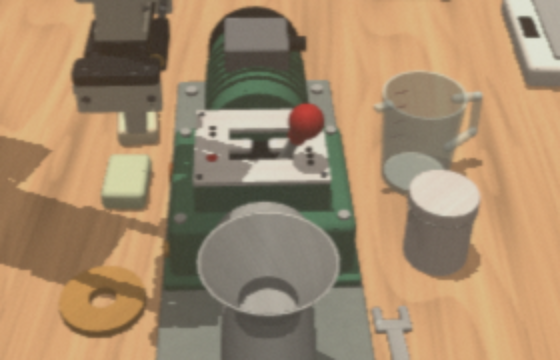

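The picture shows the red knob at (306,122), over the forward end of the right-hand slot by the three dots. The bystanders in the crop haven't visibly moved. Both cameras put the knob at X≈44–45 and Y≈-31 mm, so fore is about 0.33 and across about 0.24. The arm is clear of everything, so I hand in.

```bash
python3 -c "
from h import *
print(r.hand_in())"
```

```text
the job is handed in; nothing more can be done
None
```

The gearstick is in the third slot, pushed through neutral and across to the right without being gripped. Both cameras put it at about 0.33 rad forward and 0.24 rad right, short of the stop by a millimetre or so; push readings stayed below about 5 N, no bystander looked moved in the last picture, and the job was handed in (no verdict came back).

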